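Fit and lock an eyelet die in its bench stand

ROBOT

A 7-joint arm with a two-finger parallel gripper is mounted at the origin on the work surface. World frame = base frame: x ahead of the robot, y to its left, z up, the work surface at z = 0. Lengths are in m, angles in rad, forces in N, time in s.
With the tool pointing down it reaches from about 0.425 to 0.875 m from the base axis. Payload 4.7 kg.
Tool frame: the origin (TCP) lies on the centre line of the jaws, within the pads' length; the fingertips stand ahead of it and the grasp point (between the pads) lies 8 mm behind it (ctrl.finger_overhang is the x of the fingertips in the tool frame, in m); x points along the fingers, z is the direction in which the jaws open and shut, and the axes are right-handed (so a half turn about x gives the same grasp; the last joint's range is limited). The gripper opens to 87 mm and grips with 3 to 60 N. Pads are 19 mm wide; open, the fingers measure 117 mm over their backs; the gripper's body (75 mm by 190 mm) begins 51 mm behind the grasp point.
Start: joints at [1.209, 0.321, -0.07, 1.45, 0.023, 1.371, -0.057], TCP at [0.239, -0.605, 0.234] pointing down, gripper open.
Joint ranges: [-2.86, 2.86], [-0.3, 2.09], [-1.38, 1.24], [0.06, 2.45], [-1.56, 4.7], [0.09, 2.05], [-2.69, 2.69]. Speed limits (rad/s): [2.57, 2.57, 3.14, 3.14, 3.14, 3.14, 3.14].

INTERFACE

Orientations are given as a rotation vector (axis times angle).
In Python, from bench import readout, viewer, job, nets, ctrl gives the robot as it stands.
- The arm moves only by the shell command python3 -m creep 'ROWS' [FORCE]. ROWS is JSON, a list of rows, each an object with "linear": the shift along the tool's x, y, z in m, a list of three; "twist": the turn, a rotation vector about the tool's x, y, z in degrees, a list of three; "fingers": the gripper's target within -1 to 1 (shut at 1, half-way at 0, fully open at -1). A call has 1 to 8 rows; each row is the pose to reach, as a shift and turn from the pose commanded when the call began, along the tool's axes at that moment; what a row does not reach only later rows make up. A row lasts 1/12 s, in which the tool goes at most 41.7 mm and 7.16 degrees, less where a joint would pass 70% of its speed; a pose out of reach is approached as far as the arm can. A call with a gripper value outside its range is refused whole. The fingers move at their own pace and stop on an object; FORCE is the grip in N (left out, the last holds). Time passes only in rows, so rows that repeat a pose let the fingers close. It gives the time, the measured TCP pose, the force and the opening at its end, in the units of the state.
- readout.get_state(): the state, without advancing time (a new reading comes with each control period).
- viewer.get_image(name): name is "side" or "top" or "wrist"; returns (picture, depth): 420x560x3 uint8, red, green, blue; 420x560 float32, m along the optical axis (not along the pixel's ray), 0 where there is no reading.
- viewer.camera_params(name): a dict with "K" (3x3 intrinsics, pixels), "cam_to_world" (4x4, takes a point from camera to world coordinates). Camera axes: x right, y down, z forward; pixel columns grow to the right and rows downward; lengths in m; the calibration is good to about 2 mm. A picture is of the moment at which its call begins: read the wrist's pose just before it. camera_params takes no time and is no camera call; for the wrist camera it gives the pose at the moment of the call.
- job.close_job(): hands the job in, once; it reports no verdict.
Trained networks look in the newest picture that a camera, given by its name, has taken for a name from the list of things; names that differ only in an ending like _2 or _b are one class to them, and where a whole thing is asked for, a point or a joint stands for the part that bears it (a point fixed in the world has none). Each returns a list of dicts, best first, with "conf" (0 to 1); they miss things now and then, are a little off and sometimes report something else, mostly with a low value. They report only what shows in the picture. A call takes as long as a camera call. They do not tell look-alikes from the thing itself.
- nets.boxes_of(camera, label): "centre" ([x, y, z] in m, in world coordinates, good to about 4 mm: the middle of the surface that is visible of it).
- nets.place_of(camera, label): "centre" ([x, y, z] in m, in world coordinates, good to about 4 mm: a listed point, or the origin of a listed thing).
The state is a dict: "time": time; "joint_positions": joint angles; "qd": joint speeds; "joint_torque": joint torques, N m; "position": TCP position; "tool_rot": TCP orientation; "ft_force": force on the tool from outside, world axes, zero at the start; "torque": the same for the moment, N m; "grip_width": opening from 0.0 (shut) to 1.0 (fully open).
Only numpy, scipy, OpenCV 4.12 (cv2) and the standard library are available. Lean on these libraries where they do the work, as an engineer would, in place of code of your own. Each camera call takes 0.05 s, during which the arm holds its last target.

TASK

Put the plain cylindrical brass die from the wooden rack into the bore of the die stand, fully home, then lock it: grip only the slim knurled ring between the two plain collars and turn it clockwise (seen from above) until you feel it come up snug on its hidden stop, and let go. Do not press on the collars above and below it, do not force it so far that the whole post twists in its clamp, and leave the other things alone.

Things in the scene. Friction and masses are not known exactly. Their poses are not given: they have to be found in the camera images.
- die_mid (a point): the die to fit, brass, 120 g: plain cylindrical head 28 mm across, 22 mm high, over a shank 20 mm across, 20 mm long whose last 6 mm taper to 12 mm. The point is on its axis at half height of the head: 11 mm below the flat top, 11 mm above the shoulder (head's underside), 31 mm above the foot. z is its axis, up. It starts upright in one of the rack's two holes, shoulder on the rack's top.
- post_mouth (a point): the bore's mouth: centre of the flat top face of the stand's upright post, about 98 mm above the table, z up. The bore is 22.8 mm across, 28 mm deep; the die is home when its shoulder rests on this face. The post is 44 mm across here. It rises from a 150 x 120 x 12 mm base plate and a 74 mm square clamp block that reaches 38 mm above the table.
- ring_mid (a point): the slim steel locking ring with fine upright knurls: 60 mm across, 14 mm high; the point is on its axis at half height, 26 mm below the post's top face, about 72 mm above the table. z is up. It turns about the upright axis without rising; clockwise from above locks. Grip it across its diameter from above, finger ends level with the ring.
- upper_mid (a point): fixed upper collar, plain steel, 44 mm across and 16 mm high (so 8 mm narrower than the ring on each side); the point is its centre. 3 mm gap below it to the ring. Not to be touched by the fingers.
- lower_mid (a point): fixed lower collar, plain steel, 60 mm across and 22 mm high, the ring's own width; the point is its centre. 3 mm gap from its top face up to the ring's underside. Not to be touched by the fingers.
- upper_collar: the same upper collar; origin at the centre of its underside
- lower_collar: the same lower collar; origin at the centre of its underside
- ring: the same slim ring; origin on its axis at its underside, 7 mm below ring_mid; z up, turns with it. It drags 0.2 N m; when held still this may act either way. After 0.35 to 1.3 rad (differs each time, unseen) it meets a sprung stop inside: torque rises by 7 to 8 N m per rad. A rise of 0.15 to 0.35 N m over free turning is right. Friction then keeps it snug when let go.
- post (a joint): twist of the whole post with its collars in the stand's clamp, rad, 0 at the start, positive clockwise from above. The clamp slips at about 0.7 N m in all; it must not be twisted
- rack: wooden die rack, 70 x 150 x 30 mm, origin at the centre of its underside, long side along its y axis, fixed. Two holes on its centre line at y = -42 and +42 mm, one holds the die, the other the punch
- punch_mid (a point): bystander in the other hole of the rack: brass punch with a thin head (28 mm disc 6 mm high, then a 12 mm rod up to 40 mm above the rack); the point is on its axis, 10 mm above the rack's top. Its shank is the die's. Leave it
- pot: bystander: closed jar, 64 mm across, 75 mm high, standing on the table; origin at the centre of its underside
- boards: bystander: stack of six grey boards about 160 x 110 x 21 mm, loose on the table; origin at the centre of its underside
Not all that is in view belongs to the job. Of the things that look like the part that bears post_mouth, the largest one is meant.

How it is judged:
By the outcome, as a careful person would: the job done as asked, in the order asked, and still so for the second after the job is handed in, with the robot touching nothing.
It also fails if it takes over 64 s, if anything falls off the work surface, if the arm or the gripper's body presses on something with over 40 N, if the wrist force passes 120 N, or if a joint passes its speed limit or range.

## Working session

There is one attempt and no reset: what is moved stays moved. The work goes in short steps, Python scripts to look and compute and a shell command to move; the robot and the scene stay as the last step left them, time stands still between calls to the robot, and variables do not carry over. Pictures are saved under pics/ and viewed, and the job is handed in when it is done.

```bash
ls; mkdir -p pics
python3 - <<'E'
from bench import readout, viewer, job, nets, ctrl
import cv2,numpy as np
print(readout.get_state()); print(ctrl.finger_overhang, [a for a in dir(ctrl) if a[0]!='_'])
for n in ['side','top','wrist']:
    p,d=viewer.get_image(n); cv2.imwrite(f'pics/{n}0.png',p[:,:,::-1]); np.save(f'pics/{n}0.npy',d)
    c=viewer.camera_params(n); print(n,c['K'],c['cam_to_world'])
E
```

```text
pics
{'time': 0.0, 'joint_positions': array([ 1.20909587,  0.32181958, -0.07007763,  1.45167224,  0.022605  ,
        1.37079988, -0.05688627]), 'qd': array([-2.92538379e-04, -8.92880984e-05,  6.83621501e-04,  9.94867763e-04,
       -5.81375832e-04,  1.42815913e-03,  6.17279503e-04]), 'joint_torque': array([-4.00233339e-04, -4.91292715e+01, -4.04081466e-01, -3.12523162e+01,
       -6.38623768e-02,  4.37653530e-02,  1.90866399e-04]), 'position': array([ 0.23831408, -0.60416337,  0.23246505]), 'tool_rot': array([ 0.92908067,  1.36556302, -0.92745253]), 'ft_force': array([ 0.10580177,  0.32279623, -0.58953617]), 'torque': array([-0.02633424,  0.00026732,  0.01785196]), 'grip_width': 1.000609780324444}
0.011 ['MotionError', 'finger_overhang']
side [[397.24884118   0.         283.2517972 ]
 [  0.         397.24884118 205.4404346 ]
 [  0.           0.           1.        ]] [[ 0.98132539 -0.14237344  0.12934559  0.4311937 ]
 [-0.19216787 -0.75529088  0.62658375 -0.52588698]
 [ 0.00848466 -0.63973861 -0.76854572  0.79584869]
 [ 0.          0.          0.          1.        ]]
top [[418.00827475   0.         282.69408535]
 [  0.         418.00827475 212.55601422]
 [  0.           0.           1.        ]] [[ 0.01176504 -0.99524412  0.09669915  0.44921201]
 [-0.99990797 -0.01236298 -0.00558665  0.04497567]
 [ 0.00675557 -0.09662452 -0.99529798  1.05231864]
 [ 0.          0.          0.          1.        ]]
wrist [[331.57229679   0.         282.0638017 ]
 [  0.         331.57229679 210.11186493]
 [  0.           0.           1.        ]] [[ 0.36625241 -0.88731933 -0.2802206   0.31497882]
 [-0.93051466 -0.3496646  -0.10898225 -0.57406591]
 [-0.00128117  0.30066439 -0.95372915  0.38520156]
 [ 0.          0.          0.          1.        ]]
```

View pics/side0.png

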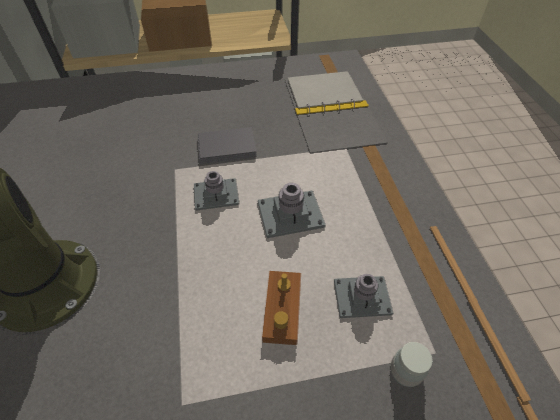

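View pics/top0.png

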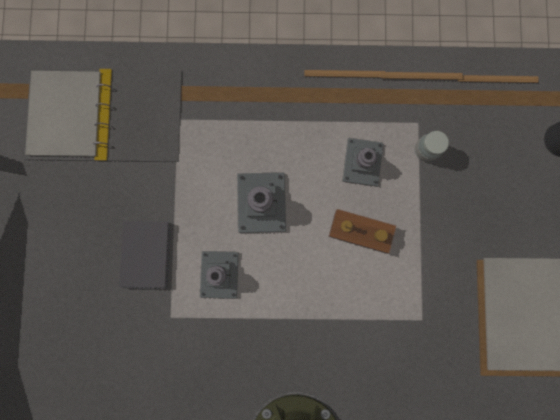

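Run:
```python
from bench import nets
for cam in ['top','side']:
  for l in ['die_mid','post_mouth','ring_mid','rack','punch_mid','pot']:
    r=nets.place_of(cam,l)
    print(cam,l,[(q['centre'],round(q['conf'],2)) for q in r])
```

```text
top die_mid [([0.498, -0.1985, 0.0452], 0.49)]
top post_mouth [([0.5764, 0.0865, 0.0983], 0.8), ([0.3958, 0.1941, 0.0729], 0.61)]
top ring_mid [([0.5774, 0.0892, 0.0709], 0.75), ([0.6896, -0.1653, 0.0566], 0.6), ([0.3954, 0.1914, 0.0501], 0.54), ([0.5752, 0.0885, 0.0992], 0.39)]
top rack [([0.5111, -0.1633, 0.003], 0.92)]
top punch_mid [([0.5186, -0.1222, 0.0411], 0.64), ([0.5785, 0.0894, 0.0758], 0.48), ([0.5056, -0.1644, 0.002], 0.42)]
top pot [([0.7182, -0.3337, -0.0022], 0.85)]
side die_mid [([0.5751, 0.0908, 0.0985], 0.45)]
side post_mouth [([0.3975, 0.1928, 0.0755], 0.78), ([0.6836, -0.165, 0.0794], 0.76)]
side ring_mid [([0.5771, 0.0875, 0.0753], 0.7), ([0.684, -0.167, 0.0549], 0.57), ([0.3927, 0.1954, 0.0563], 0.48), ([0.5744, 0.0898, 0.0484], 0.17)]
side rack [([0.5079, -0.1599, -0.0008], 0.88)]
side punch_mid [([0.5162, -0.1174, 0.0384], 0.59)]
side pot [([0.7179, -0.3274, -0.0023], 0.79), ([0.579, 0.0877, 0.0735], 0.56)]
```

The side view shows the largest stand at about pixel (290,200). The rack is at (283,305), with the die at (280,320) and the punch at (284,285). Next I'll refine these with depth.

```bash
cat > h.py <<'E'
import numpy as np
from bench import readout, viewer, nets
def cloud(d,c):
    v,u=np.mgrid[:d.shape[0],:d.shape[1]]
    K=c['K'];x=(u-K[0,2])/K[0,0]*d;y=(v-K[1,2])/K[1,1]*d
    P=np.stack([x,y,d],-1)[d>0]
    T=c['cam_to_world'];return P@T[:3,:3].T+T[:3,3], np.stack([u,v],-1)[d>0]
def near(P,c,r,z0,z1):
    m=(np.hypot(P[:,0]-c[0],P[:,1]-c[1])<r)&(P[:,2]>z0)&(P[:,2]<z1);return P[m]
def circ(Q,R):
    # robust fit of centre with known outer radius: minimise outer boundary
    from scipy.spatial import ConvexHull
    from scipy.optimize import least_squares
    H=Q[ConvexHull(Q[:,:2]).vertices][:,:2]
    f=least_squares(lambda p:np.hypot(H[:,0]-p[0],H[:,1]-p[1])-p[2],[*Q[:,:2].mean(0),R],loss='soft_l1',f_scale=.001)
    return f.x
E
python3 - <<'E'
from h import *
for n in ['top','side']:
    P,_=cloud(np.load(f'pics/{n}0.npy'),viewer.camera_params(n))
    for nm,c,r,z0,z1,R in [('post',(.577,.088),.04,.09,.106,.022),('die',(.498,-.1985),.025,.044,.06,.014),('ring',(.577,.088),.045,.074,.084,.03),('punch',(.517,-.12),.02,.06,.08,.006)]:
        Q=near(P,c,r,z0,z1)
        if len(Q)<5: print(n,nm,len(Q));continue
        print(n,nm,len(Q),Q.mean(0).round(4),np.median(Q[:,2]).round(4),circ(Q,R).round(4))
E
```

```text
top post 213 [0.576  0.0936 0.099 ] 0.0993 [0.5763 0.0937 0.0214]
top die 112 [ 0.4953 -0.1962  0.0526] 0.0527 [ 0.4958 -0.1965  0.0133]
top ring 246 [0.5746 0.093  0.0799] 0.0802 [0.5766 0.0941 0.0301]
top punch 23 [ 0.5175 -0.1154  0.07  ] 0.0701 [ 0.5174 -0.116   0.0055]
side post 190 [0.577  0.0876 0.0966] 0.0972 [0.5776 0.0894 0.0215]
side die 166 [ 0.4961 -0.2019  0.0513] 0.0516 [ 0.4962 -0.201   0.0138]
side ring 200 [0.5745 0.0791 0.0784] 0.0784 [0.5771 0.0888 0.0301]
side punch 34 [ 0.5183 -0.1215  0.068 ] 0.0693 [ 0.5188 -0.1202  0.0055]
```

```bash
cat >> h.py <<'E'
from scipy.spatial.transform import Rotation as Ro
def plan(p=None,jaw=None):
    """p target TCP, jaw: world yaw (deg) of tool z (mod 180)"""
    s=readout.get_state();R=Ro.from_rotvec(s['tool_rot']);M=R.as_matrix()
    yaw=np.degrees(np.arctan2(M[1,2],M[0,2]))
    print('t',round(s['time'],2),'pos',s['position'].round(4),'xaxis',M[:,0].round(3),'jawyaw',yaw.round(2),'q7',s['joint_positions'][6].round(3),'F',s['ft_force'].round(2),'M',s['torque'].round(3),'w',round(s['grip_width'],3))
    if p is not None: print('linear mm',(M.T@(np.array(p)-s['position'])*1000).round(2))
    if jaw is not None:
        dy=(jaw-yaw+90)%180-90
        x=np.array([0,0,-1.]);z=np.array([np.cos(np.radians(yaw+dy)),np.sin(np.radians(yaw+dy)),0]);y=np.cross(z,x)
        G=Ro.from_matrix(np.stack([x,y,z],1))
        print('twist deg',np.degrees((R.inv()*G).as_rotvec()).round(2),'other way dy',dy)
E
python3 - <<'E'
from h import *
plan((.496,-.199,.20),-15.3)
print(Ro.from_rotvec(readout.get_state()['tool_rot']).as_matrix().round(3)); print(readout.get_state()['joint_positions'])
E
```

```text
t 0.75 pos [ 0.2385 -0.6047  0.2336] xaxis [-0. -0. -1.] jawyaw -68.47 q7 -0.057 F [ 0.53 -0.13 -0.51] M [ 0.006 -0.013  0.042] w 0.998
linear mm [  33.56  388.39 -282.86]
twist deg [-5.317e+01  1.000e-02  1.000e-02] other way dy 53.165485358790534
[[-0.     0.93   0.367]
 [-0.     0.367 -0.93 ]
 [-1.    -0.     0.   ]]
[ 1.20907671  0.32097012 -0.07008721  1.45046458  0.02261587  1.37081113
 -0.05688068]
```

```bash
python3 -m creep '[{"linear":[0.002,0.030,-0.022],"twist":[-4,0,0],"fingers":-1},{"linear":[0.004,0.060,-0.044],"twist":[-8,0,0],"fingers":-1},{"linear":[0.006,0.090,-0.066],"twist":[-13,0,0],"fingers":-1},{"linear":[0.008,0.120,-0.088],"twist":[-18,0,0],"fingers":-1},{"linear":[0.010,0.150,-0.110],"twist":[-23,0,0],"fingers":-1},{"linear":[0.012,0.180,-0.132],"twist":[-28,0,0],"fingers":-1},{"linear":[0.014,0.210,-0.154],"twist":[-33,0,0],"fingers":-1},{"linear":[0.016,0.240,-0.175],"twist":[-38,0,0],"fingers":-1}]' 20
python3 - <<'E'
from h import *
plan((.496,-.199,.20),-15.3)
E
```

```text
time: 1.42
position: [0.3982, -0.3521, 0.2178]
tool_rot: [0.413, 1.53, -0.414]
ft_force: [0.5, 0.8, 0.4]
grip_width: 1.002
t 1.42 pos [ 0.3982 -0.3521  0.2178] xaxis [ 0.    -0.001 -1.   ] jawyaw -30.22 q7 0.121 F [0.48 0.82 0.37] M [-0.006 -0.139 -0.015] w 1.002
linear mm [ 17.73 181.5    7.4 ]
twist deg [-14.92   0.03   0.03] other way dy 14.923439375615402
```

```bash
python3 -m creep '[{"linear":[0.003,0.036,0.001],"twist":[-3,0,0],"fingers":-1},{"linear":[0.006,0.072,0.003],"twist":[-6,0,0],"fingers":-1},{"linear":[0.010,0.108,0.004],"twist":[-9,0,0],"fingers":-1},{"linear":[0.014,0.144,0.006],"twist":[-12,0,0],"fingers":-1},{"linear":[0.018,0.1815,0.0074],"twist":[-14.9,0,0],"fingers":-1},{"linear":[0.018,0.1815,0.0074],"twist":[-14.9,0,0],"fingers":-1},{"linear":[0.018,0.1815,0.0074],"twist":[-14.9,0,0],"fingers":-1}]' 20
python3 - <<'E'
from h import *
import cv2
c=viewer.camera_params('wrist')
p,d=viewer.get_image('wrist');cv2.imwrite('pics/w1.png',p[:,:,::-1]);np.save('pics/w1.npy',d)
P,_=cloud(d,c)
for nm,cc,r,z0,z1,R in [('die',(.496,-.199),.028,.044,.06,.014),('punch',(.518,-.118),.02,.06,.08,.006),('racktop',(.507,-.16),.05,.02,.038,.03)]:
    Q=near(P,cc,r,z0,z1)
    if len(Q)>5: print(nm,len(Q),np.median(Q,axis=0).round(4),circ(Q,R).round(4))
print(nets.place_of('wrist','die_mid')[:2])
plan((.496,-.199,.20),-15.3)
E
```

```text
time: 2.0
position: [0.4971, -0.1983, 0.1996]
tool_rot: [0.209, 1.561, -0.209]
ft_force: [0.0, -0.8, -0.5]
grip_width: 1.0
die 710 [ 0.496  -0.1997  0.0534] [ 0.4957 -0.2006  0.0138]
punch 171 [ 0.5181 -0.1197  0.0714] [ 0.518  -0.1197  0.0058]
racktop 6229 [ 0.5085 -0.156   0.0315] [ 0.5068 -0.1599  0.0495]
[{'centre': [0.4965, -0.2005, 0.0394], 'conf': 0.62}]
t 2.1 pos [ 0.4956 -0.202   0.1996] xaxis [-0.    -0.001 -1.   ] jawyaw -15.62 q7 0.015 F [-0.75 -0.37  1.09] M [-0.063 -0.116 -0.041] w 0.996
linear mm [-0.41  2.99 -0.42]
twist deg [-0.32 -0.01  0.05] other way dy 0.3189834786135606
```

View pics/w1.png

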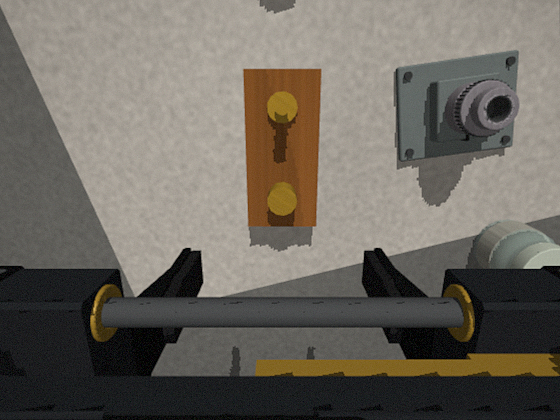

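The wrist picture shows the die head at about (282,198), midway between the fingers, with the punch at (282,106). I'll check the pose noise before descending.

Run:
```python
from h import *
for i in range(4):
    viewer.get_image('top'); plan((.4957,-.2006,.05),-15.3)
```

```text
t 2.15 pos [ 0.4953 -0.2027  0.1996] xaxis [-0.    -0.001 -1.   ] jawyaw -15.7 q7 0.015 F [ 0.35 -0.51 -0.92] M [-0.043 -0.102  0.034] w 0.995
linear mm [149.62   2.22  -0.21]
twist deg [-0.4  -0.    0.05] other way dy 0.4049506762537618
t 2.2 pos [ 0.4953 -0.2028  0.1997] xaxis [-0.    -0.001 -1.   ] jawyaw -15.74 q7 0.015 F [ 1.32 -0.46  0.02] M [ 0.    -0.051  0.004] w 1.001
linear mm [149.65   2.4   -0.19]
twist deg [-0.44  0.    0.05] other way dy 0.43740292894550237
t 2.25 pos [ 0.4953 -0.2028  0.1996] xaxis [-0.    -0.001 -1.   ] jawyaw -15.74 q7 0.015 F [-0.35 -0.21  0.05] M [-0.113 -0.074  0.016] w 0.998
linear mm [149.63   2.34  -0.2 ]
twist deg [-0.44  0.    0.04] other way dy 0.4441693991049931
t 2.3 pos [ 0.4954 -0.2026  0.1997] xaxis [-0.    -0.001 -1.   ] jawyaw -15.73 q7 0.015 F [-0.49 -0.23  0.06] M [-0.055 -0.043  0.048] w 0.994
linear mm [149.66   2.11  -0.26]
twist deg [-0.43  0.01  0.03] other way dy 0.4289831474986272
```

Run:
```python
from h import *
c=viewer.camera_params('wrist')
p,d=viewer.get_image('wrist')
P,_=cloud(d,c)
for nm,cc,r,z0,z1,R in [('die',(.496,-.199),.028,.044,.06,.014),('punch',(.518,-.118),.02,.06,.08,.006)]:
    Q=near(P,cc,r,z0,z1)
    print(nm,len(Q),np.median(Q,axis=0).round(4),circ(Q,R).round(4))
plan((.4957,-.2006,.046),-15.3)
```

```text
die 711 [ 0.496  -0.1998  0.0534] [ 0.4958 -0.2006  0.0138]
punch 178 [ 0.5179 -0.1196  0.0714] [ 0.5179 -0.1197  0.0058]
t 2.35 pos [ 0.4954 -0.2024  0.1996] xaxis [-0. -0. -1.] jawyaw -15.71 q7 0.015 F [ 0.11 -0.79  0.36] M [-0.015 -0.03  -0.068] w 1.003
linear mm [153.64   1.86  -0.24]
twist deg [-0.41  0.    0.02] other way dy 0.4091346698077274
```

```bash
python3 -m creep '[{"linear":[0.035,0.002,0],"twist":[-0.4,0,0],"fingers":-1},{"linear":[0.070,0.002,0],"twist":[-0.4,0,0],"fingers":-1},{"linear":[0.105,0.002,0],"twist":[-0.4,0,0],"fingers":-1},{"linear":[0.132,0.002,0],"twist":[-0.4,0,0],"fingers":-1},{"linear":[0.147,0.002,0],"twist":[-0.4,0,0],"fingers":-1},{"linear":[0.154,0.002,0],"twist":[-0.4,0,0],"fingers":-1},{"linear":[0.154,0.002,0],"twist":[-0.4,0,0],"fingers":-1},{"linear":[0.154,0.002,0],"twist":[-0.4,0,0],"fingers":-1}]' 25
python3 - <<'E'
from h import *
import cv2
p,d=viewer.get_image('side');cv2.imwrite('pics/s2.png',cv2.resize(p[220:380,180:400,::-1],None,fx=3,fy=3))
plan((.4957,-.2006,.0455),-15.3)
E
```

```text
time: 3.02
position: [0.497, -0.1997, 0.0462]
tool_rot: [0.208, 1.56, -0.209]
ft_force: [-0.5, -0.2, -0.1]
grip_width: 1.005
t 3.07 pos [ 0.4975 -0.1998  0.0469] xaxis [ 0.002 -0.001 -1.   ] jawyaw -15.2 q7 -0.059 F [0.53 0.37 1.24] M [-0.027 -0.075  0.034] w 1.005
linear mm [ 1.37 -1.21 -1.54]
twist deg [0.1  0.13 0.03] other way dy -0.10301352015122234
```

View pics/s2.png

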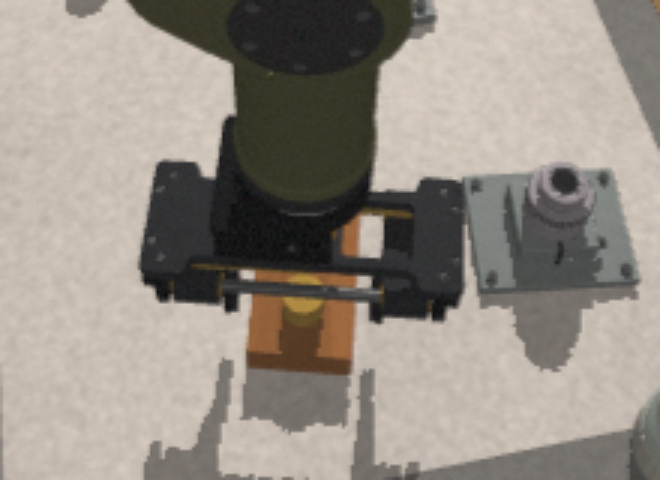

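The open fingers straddle the die head at (305,297) in the crop, and the punch is clear. I'll trim the small offset and grip.

```bash
python3 -m creep '[{"linear":[0.001,-0.001,-0.0015],"twist":[0,0,0],"fingers":-1},{"linear":[0.001,-0.001,-0.0015],"twist":[0,0,0],"fingers":-0.5},{"linear":[0.001,-0.001,-0.0015],"twist":[0,0,0],"fingers":0.1},{"linear":[0.001,-0.001,-0.0015],"twist":[0,0,0],"fingers":0.6},{"linear":[0.001,-0.001,-0.0015],"twist":[0,0,0],"fingers":1},{"linear":[0.001,-0.001,-0.0015],"twist":[0,0,0],"fingers":1},{"linear":[0.001,-0.001,-0.0015],"twist":[0,0,0],"fingers":1},{"linear":[0.001,-0.001,-0.0015],"twist":[0,0,0],"fingers":1}]' 25
python3 - <<'E'
from h import *
plan((.4957,-.2006,.0455),-15.3)
E
```

```text
time: 3.73
position: [0.4948, -0.1997, 0.0445]
tool_rot: [0.208, 1.561, -0.208]
ft_force: [0.0, 0.1, 0.9]
grip_width: 0.556
t 3.73 pos [ 0.4948 -0.1997  0.0445] xaxis [-0. -0. -1.] jawyaw -15.16 q7 -0.057 F [0.04 0.11 0.86] M [ 0.008 -0.071 -0.001] w 0.556
linear mm [-0.99 -0.59  1.12]
twist deg [ 0.14 -0.    0.  ] other way dy -0.13751868334952633
```

```bash
python3 -m creep '[{"linear":[0.001,-0.001,-0.001],"twist":[0,0,0],"fingers":1},{"linear":[0.001,-0.001,-0.001],"twist":[0,0,0],"fingers":1},{"linear":[0.001,-0.001,-0.001],"twist":[0,0,0],"fingers":1},{"linear":[0.001,-0.001,-0.001],"twist":[0,0,0],"fingers":1},{"linear":[0.001,-0.001,-0.001],"twist":[0,0,0],"fingers":1},{"linear":[0.001,-0.001,-0.001],"twist":[0,0,0],"fingers":1}]' 25
python3 - <<'E'
from h import *
plan((.4957,-.2006,.0455),-15.3)
E
```

```text
time: 4.23
position: [0.4945, -0.2007, 0.0438]
tool_rot: [0.207, 1.559, -0.208]
ft_force: [2.9, -1.1, -1.7]
grip_width: 0.311
t 4.23 pos [ 0.4945 -0.2007  0.0438] xaxis [ 0.002 -0.001 -1.   ] jawyaw -15.16 q7 -0.055 F [ 2.91 -1.1  -1.67] M [-0.299 -0.846  0.031] w 0.311
linear mm [-1.67  0.46  1.17]
twist deg [0.14 0.11 0.01] other way dy -0.1407558238450406
```

```bash
python3 -m creep '[{"linear":[0,0,0],"twist":[0,0,0],"fingers":1},{"linear":[0,0,0],"twist":[0,0,0],"fingers":1},{"linear":[0,0,0],"twist":[0,0,0],"fingers":1},{"linear":[0,0,0],"twist":[0,0,0],"fingers":1}]' 30
python3 - <<'E'
from h import *
plan((.4957,-.2006,.0455),-15.3)
E
```

```text
time: 4.57
position: [0.4944, -0.2008, 0.0439]
tool_rot: [0.207, 1.559, -0.208]
ft_force: [4.7, -2.4, -1.6]
grip_width: 0.311
t 4.57 pos [ 0.4944 -0.2008  0.0439] xaxis [ 0.002 -0.001 -1.   ] jawyaw -15.17 q7 -0.055 F [ 4.72 -2.39 -1.6 ] M [-0.443 -1.27  -0.045] w 0.311
linear mm [-1.64  0.5   1.25]
twist deg [0.13 0.1  0.01] other way dy -0.13163243892761045
```

```bash
python3 -m creep '[{"linear":[-0.010,0,0.001],"twist":[0,0,0],"fingers":1},{"linear":[-0.025,0,0.001],"twist":[0,0,0],"fingers":1},{"linear":[-0.050,0,0.001],"twist":[0,0,0],"fingers":1},{"linear":[-0.080,0,0.001],"twist":[0,0,0],"fingers":1},{"linear":[-0.110,0,0.001],"twist":[0,0,0],"fingers":1},{"linear":[-0.135,0,0.001],"twist":[0,0,0],"fingers":1},{"linear":[-0.150,0,0.001],"twist":[0,0,0],"fingers":1},{"linear":[-0.150,0,0.001],"twist":[0,0,0],"fingers":1}]' 30
python3 - <<'E'
from h import *
import cv2
for n in ['wrist','side']:
    p,d=viewer.get_image(n);cv2.imwrite(f'pics/{n}3.png',p[:,:,::-1])
plan((.577,.0905,.19),9)
E
```

```text
time: 5.23
position: [0.495, -0.2008, 0.1965]
tool_rot: [0.207, 1.559, -0.209]
ft_force: [0.6, -0.4, -1.4]
grip_width: 0.314
t 5.33 pos [ 0.4933 -0.2003  0.1926] xaxis [-0.003  0.001 -1.   ] jawyaw -15.17 q7 0.021 F [-0.21 -0.04 -1.71] M [-0.051 -0.061  0.053] w 0.312
linear mm [  2.56 302.57   4.7 ]
twist deg [-24.17  -0.15  -0.03] other way dy 24.17192389804964
```

View pics/wrist3.png

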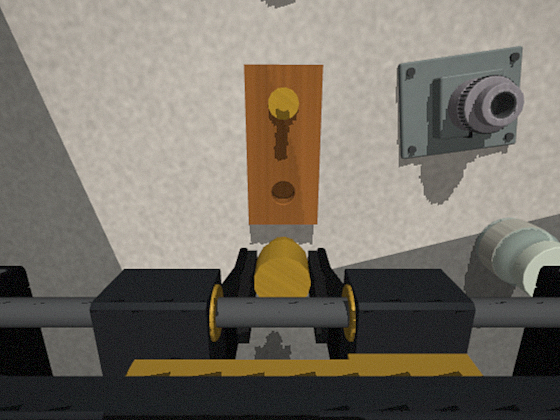

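View pics/side3.png

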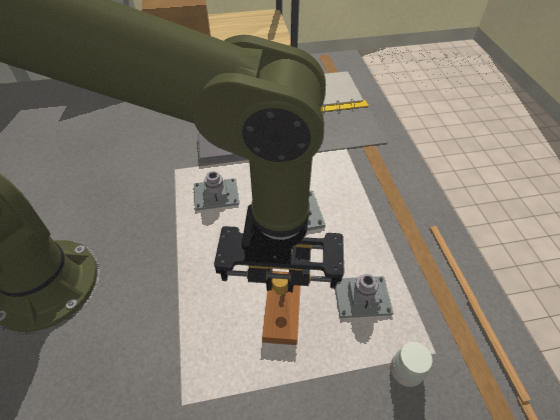

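The wrist view shows the die held at (283,270) and its rack hole empty at (283,192). I'll go to a viewpoint short of the stand and measure the mouth from the wrist.

```bash
python3 -m creep '[{"linear":[-0.010,0.025,0.001],"twist":[0,0,0],"fingers":1},{"linear":[-0.020,0.060,0.002],"twist":[0,0,0],"fingers":1},{"linear":[-0.024,0.095,0.003],"twist":[0,0,0],"fingers":1},{"linear":[-0.024,0.130,0.004],"twist":[0,0,0],"fingers":1},{"linear":[-0.024,0.165,0.005],"twist":[0,0,0],"fingers":1},{"linear":[-0.024,0.200,0.005],"twist":[0,0,0],"fingers":1},{"linear":[-0.024,0.220,0.005],"twist":[0,0,0],"fingers":1},{"linear":[-0.024,0.220,0.005],"twist":[0,0,0],"fingers":1}]' 30
python3 - <<'E'
from h import *
import cv2
for i in range(4): viewer.get_image('top')
c=viewer.camera_params('wrist'); s=readout.get_state()
p,d=viewer.get_image('wrist');cv2.imwrite('pics/w4.png',p[:,:,::-1]);np.save('pics/w4.npy',d)
P,_=cloud(d,c)
for nm,cc,r,z0,z1,R in [('post',(.577,.09),.04,.092,.107,.022),('ring',(.577,.09),.045,.075,.086,.03)]:
    Q=near(P,cc,r,z0,z1)
    print(nm,len(Q),np.median(Q,axis=0).round(4),circ(Q,R).round(4))
M=Ro.from_rotvec(s['tool_rot']).as_matrix()
T=(P-s['position'])@M   # tool coords
m=(abs(T[:,1])<.03)&(abs(T[:,2])<.013)&(T[:,0]>-.012)&(T[:,0]<.01)
print('die in tool',len(T[m]),np.median(T[m],axis=0).round(4),T[m].min(0).round(4),T[m].max(0).round(4))
plan((.577,.0905,.19),9)
E
```

```text
time: 6.0
position: [0.5555, 0.0174, 0.2151]
tool_rot: [0.204, 1.567, -0.198]
ft_force: [-0.3, 1.4, -1.6]
grip_width: 0.314
post 1912 [0.577  0.0912 0.0993] [0.5768 0.0904 0.0217]
ring 1823 [0.5774 0.0923 0.0802] [0.5768 0.0904 0.0306]
die in tool 2643 [-0.0096  0.0065 -0.0003] [-0.012  -0.0078 -0.013 ] [0.01  0.015 0.013]
t 6.25 pos [0.556  0.0083 0.2162] xaxis [-0.003 -0.001 -1.   ] jawyaw -15.31 q7 -0.42 F [-0.35  0.39 -1.36] M [ 0.01  -0.067  0.072] w 0.312
linear mm [26.09 84.82 -1.42]
twist deg [-24.31  -0.15   0.05] other way dy 24.31290765880391
```

View pics/w4.png

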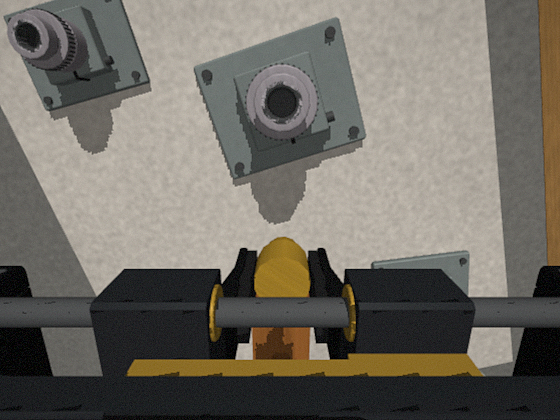

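Mouth at pixel (281,101). Wrist, top and side fits average to the same place, about (0.577, 0.0905). Next: where the die axis sits in the tool frame.

Run:
```python
from h import *
c=viewer.camera_params('wrist'); s=readout.get_state()
d=np.load('pics/w4.npy')
P,_=cloud(d,c)
M=Ro.from_rotvec(s['tool_rot']).as_matrix();T=(P-s['position'])@M
m=(abs(T[:,1])<.03)&(abs(T[:,2])<.0135)&(T[:,0]>-.02)&(T[:,0]<.02);Q=T[m]
h,e=np.histogram(Q[:,0],bins=20);print(h,e.round(4))
for lo,hi in [(-.013,-.007),(-.012,-.008)]:
    q=Q[(Q[:,0]>lo)&(Q[:,0]<hi)];print(len(q),q.min(0).round(4),q.max(0).round(4))
    q2=q[:,[1,2,0]];print(circ(q2,.014))
plan((.577,.0905,.14),-15)
```

```text
[   6   23   10   50 1348  598   77   68   74   75   65   59   55   75
   49   53   59   55   51   26] [-0.0169 -0.0154 -0.0139 -0.0124 -0.011  -0.0095 -0.008  -0.0065 -0.005
 -0.0036 -0.0021 -0.0006  0.0009  0.0024  0.0038  0.0053  0.0068  0.0083
  0.0098  0.0112  0.0127]
2057 [-0.013  -0.0078 -0.0135] [-0.007   0.015   0.0134]
[0.00111711 0.00055532 0.01434258]
1992 [-0.012  -0.0078 -0.0135] [-0.008   0.0148  0.0134]
[0.00103522 0.00045863 0.01425842]
t 6.25 pos [0.556  0.0083 0.2162] xaxis [-0.003 -0.001 -1.   ] jawyaw -15.31 q7 -0.42 F [-0.35  0.39 -1.36] M [ 0.01  -0.067  0.072] w 0.312
linear mm [76.09 84.89 -1.31]
twist deg [-0.31 -0.14  0.08] other way dy 0.31290765880390836
```

```bash
python3 -m creep '[{"linear":[0.005,0.025,0],"twist":[0,0,0],"fingers":1},{"linear":[0.015,0.055,-0.001],"twist":[0,0,0],"fingers":1},{"linear":[0.030,0.075,-0.0013],"twist":[-0.3,-0.1,0],"fingers":1},{"linear":[0.045,0.084,-0.0013],"twist":[-0.3,-0.1,0],"fingers":1},{"linear":[0.060,0.084,-0.0013],"twist":[-0.3,-0.1,0],"fingers":1},{"linear":[0.070,0.084,-0.0013],"twist":[-0.3,-0.1,0],"fingers":1},{"linear":[0.070,0.084,-0.0013],"twist":[-0.3,-0.1,0],"fingers":1},{"linear":[0.070,0.084,-0.0013],"twist":[-0.3,-0.1,0],"fingers":1}]' 30
python3 - <<'E'
from h import *
import cv2
for i in range(4):p,d=viewer.get_image('side')
cv2.imwrite('pics/s5.png',cv2.resize(p[130:270,200:380,::-1],None,fx=4,fy=4))
plan((.5768,.0896,.145),-15)
E
```

```text
time: 6.92
position: [0.5774, 0.0899, 0.147]
tool_rot: [0.205, 1.561, -0.207]
ft_force: [-1.0, 0.3, -1.2]
grip_width: 0.31
t 7.12 pos [0.5784 0.0912 0.1487] xaxis [ 0.004 -0.001 -1.   ] jawyaw -14.93 q7 -0.623 F [ 0.51 -0.36 -0.76] M [-0.022 -0.072 -0.001] w 0.312
linear mm [ 3.67 -1.92 -1.13]
twist deg [ 0.07  0.21 -0.02] other way dy -0.06512195430143208
```

View pics/s5.png

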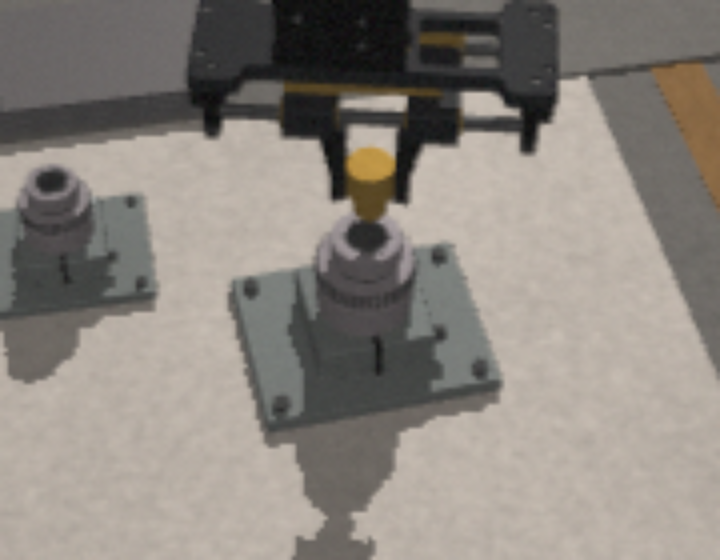

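The die hangs just above the mouth, foot at about (370,212) and bore at (368,235) in the crop. Trim and start inserting.

```bash
python3 -m creep '[{"linear":[0.003,-0.0018,-0.001],"twist":[0,0.2,0],"fingers":1},{"linear":[0.006,-0.0018,-0.001],"twist":[0,0.2,0],"fingers":1},{"linear":[0.009,-0.0018,-0.001],"twist":[0,0.2,0],"fingers":1},{"linear":[0.012,-0.0018,-0.001],"twist":[0,0.2,0],"fingers":1},{"linear":[0.015,-0.0018,-0.001],"twist":[0,0.2,0],"fingers":1},{"linear":[0.018,-0.0018,-0.001],"twist":[0,0.2,0],"fingers":1},{"linear":[0.018,-0.0018,-0.001],"twist":[0,0.2,0],"fingers":1}]' 30
python3 - <<'E'
from h import *
plan((.5768,.0896,.112),-15)
E
```

```text
time: 7.7
position: [0.5757, 0.0902, 0.1286]
tool_rot: [0.204, 1.564, -0.204]
ft_force: [-0.5, 0.0, -1.6]
grip_width: 0.314
t 7.7 pos [0.5757 0.0902 0.1286] xaxis [-0.003  0.    -1.   ] jawyaw -14.86 q7 -0.629 F [-0.49  0.04 -1.63] M [-0.011 -0.084 -0.022] w 0.314
linear mm [16.62 -0.27  1.22]
twist deg [ 0.14 -0.17  0.03] other way dy -0.13996999829704748
```

```bash
python3 -m creep '[{"linear":[0.002,-0.0002,0.001],"twist":[0,-0.15,0],"fingers":1},{"linear":[0.004,-0.0002,0.001],"twist":[0,-0.15,0],"fingers":1},{"linear":[0.006,-0.0002,0.001],"twist":[0,-0.15,0],"fingers":1},{"linear":[0.008,-0.0002,0.001],"twist":[0,-0.15,0],"fingers":1},{"linear":[0.010,-0.0002,0.001],"twist":[0,-0.15,0],"fingers":1},{"linear":[0.012,-0.0002,0.001],"twist":[0,-0.15,0],"fingers":1}]' 30
python3 - <<'E'
from h import *
plan((.5768,.0896,.112),-15)
E
```

```text
time: 8.2
position: [0.5771, 0.0898, 0.1173]
tool_rot: [0.204, 1.56, -0.204]
ft_force: [0.3, -0.3, -1.3]
grip_width: 0.312
t 8.2 pos [0.5771 0.0898 0.1173] xaxis [ 0.001 -0.    -1.   ] jawyaw -14.87 q7 -0.636 F [ 0.32 -0.31 -1.31] M [-0.012 -0.046  0.031] w 0.312
linear mm [ 5.32 -0.26 -0.29]
twist deg [0.13 0.05 0.01] other way dy -0.13195421686741327
```

```bash
python3 -m creep '[{"linear":[0.001,0,0],"twist":[0,0,0],"fingers":1},{"linear":[0.002,0,0],"twist":[0,0,0],"fingers":1},{"linear":[0.003,0,0],"twist":[0,0,0],"fingers":1},{"linear":[0.004,0,0],"twist":[0,0,0],"fingers":1},{"linear":[0.0045,0,0],"twist":[0,0,0],"fingers":1},{"linear":[0.005,0,0],"twist":[0,0,0],"fingers":1},{"linear":[0.0055,0,0],"twist":[0,0,0],"fingers":1}]' 30
python3 - <<'E'
from h import *
plan((.5768,.0896,.112),-15)
E
```

```text
time: 8.78
position: [0.5772, 0.0898, 0.112]
tool_rot: [0.203, 1.56, -0.204]
ft_force: [-0.5, -1.3, -1.9]
grip_width: 0.315
t 8.78 pos [0.5772 0.0898 0.112 ] xaxis [ 0.001 -0.    -1.   ] jawyaw -14.87 q7 -0.639 F [-0.54 -1.31 -1.93] M [ 0.    -0.038 -0.001] w 0.315
linear mm [ 0.02 -0.26 -0.31]
twist deg [0.13 0.06 0.01] other way dy -0.13265778429752118
```

```bash
python3 -m creep '[{"linear":[0.0004,0,0],"twist":[0,0,0],"fingers":1},{"linear":[0.0008,0,0],"twist":[0,0,0],"fingers":1},{"linear":[0.0012,0,0],"twist":[0,0,0],"fingers":1},{"linear":[0.0012,0,0],"twist":[0,0,0],"fingers":1}]' 30
python3 - <<'E'
from h import *
plan((.5768,.0896,.112),-15)
E
```

```text
time: 9.12
position: [0.5772, 0.0898, 0.1116]
tool_rot: [0.203, 1.56, -0.204]
ft_force: [-2.5, -0.7, 4.7]
grip_width: 0.313
t 9.12 pos [0.5772 0.0898 0.1116] xaxis [ 0.001 -0.001 -1.   ] jawyaw -14.86 q7 -0.64 F [-2.46 -0.73  4.71] M [-0.171  0.515  0.047] w 0.313
linear mm [-0.4  -0.35 -0.34]
twist deg [0.14 0.07 0.02] other way dy -0.13613887650751622
```

Contact with an upward 6 N at z=0.1116, as expected for the shoulder seating. Release.

```bash
python3 -m creep '[{"linear":[0,0,0],"twist":[0,0,0],"fingers":0},{"linear":[0,0,0],"twist":[0,0,0],"fingers":-0.5},{"linear":[0,0,0],"twist":[0,0,0],"fingers":-1},{"linear":[0,0,0],"twist":[0,0,0],"fingers":-1},{"linear":[0,0,0],"twist":[0,0,0],"fingers":-1},{"linear":[-0.02,0,0],"twist":[0,0,0],"fingers":-1},{"linear":[-0.04,0,0],"twist":[0,0,0],"fingers":-1},{"linear":[-0.06,0,0],"twist":[0,0,0],"fingers":-1}]'
python3 - <<'E'
from h import *
plan((.577,.0905,.18),30)
E
```

```text
time: 9.78
position: [0.5768, 0.0898, 0.1711]
tool_rot: [0.203, 1.561, -0.204]
ft_force: [0.9, 0.9, -0.2]
grip_width: 0.828
t 9.78 pos [0.5768 0.0898 0.1711] xaxis [-0. -0. -1.] jawyaw -14.86 q7 -0.607 F [ 0.87  0.91 -0.16] M [-0.033 -0.122 -0.017] w 0.828
linear mm [-8.9   0.72  0.04]
twist deg [-4.486e+01 -1.000e-02  1.000e-02] other way dy 44.857817914494035
```

```bash
python3 -m creep '[{"linear":[-0.02,-0.010,0],"twist":[0,0,0],"fingers":-1},{"linear":[-0.04,-0.04,0],"twist":[0,0,0],"fingers":-1},{"linear":[-0.045,-0.07,0],"twist":[0,0,0],"fingers":-1},{"linear":[-0.045,-0.08,0],"twist":[0,0,0],"fingers":-1},{"linear":[-0.045,-0.08,0],"twist":[0,0,0],"fingers":-1},{"linear":[-0.045,-0.08,0],"twist":[0,0,0],"fingers":-1}]'
python3 - <<'E'
from h import *
import cv2
for i in range(4): viewer.get_image('top')
c=viewer.camera_params('wrist')
p,d=viewer.get_image('wrist');cv2.imwrite('pics/w6.png',p[:,:,::-1])
P,_=cloud(d,c)
for nm,cc,r,z0,z1,R in [('die',(.577,.09),.02,.11,.135,.014),('post',(.577,.09),.04,.092,.106,.022),('ring',(.577,.09),.045,.075,.086,.03),('lower',(.577,.09),.045,.06,.07,.03)]:
    Q=near(P,cc,r,z0,z1)
    if len(Q)>5: print(nm,len(Q),np.median(Q,axis=0).round(4),circ(Q,R).round(4))
plan((.577,.0905,.078),30)
E
```

```text
time: 10.28
position: [0.5563, 0.0126, 0.2154]
tool_rot: [0.205, 1.561, -0.204]
ft_force: [-0.2, -0.0, 0.3]
grip_width: 0.999
die 1212 [0.5772 0.0906 0.1215] [0.577  0.0904 0.0136]
post 1311 [0.5763 0.0925 0.0993] [0.5768 0.0905 0.0216]
ring 1747 [0.5774 0.0936 0.0803] [0.5767 0.0904 0.0305]
t 10.53 pos [0.5564 0.0143 0.2153] xaxis [ 0.     0.001 -1.   ] jawyaw -14.71 q7 -0.422 F [ 0.12 -0.21 -0.29] M [-0.03  -0.042 -0.046] w 0.998
linear mm [137.37  78.85   0.57]
twist deg [-4.471e+01  1.000e-02 -3.000e-02] other way dy 44.71289815524693
```

View pics/w6.png

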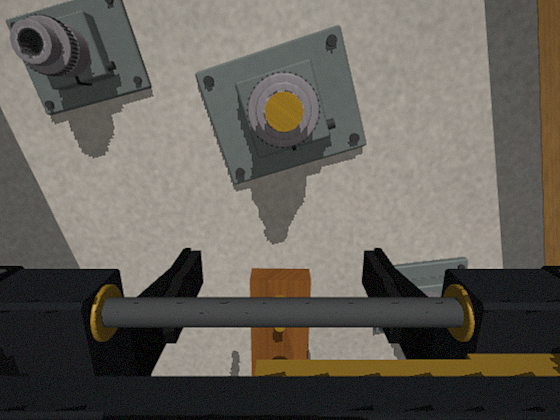

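Die top minus post face is 22.2 mm, so the die is home. It shows at (284,112), concentric with the post. Now turn the wrist to leave room for clockwise turning and go above the stand.

```bash
python3 -m creep '[{"linear":[0,0.010,0],"twist":[-6,0,0],"fingers":-1},{"linear":[0,0.025,0],"twist":[-12,0,0],"fingers":-1},{"linear":[0.005,0.040,0],"twist":[-19,0,0],"fingers":-1},{"linear":[0.015,0.055,0],"twist":[-26,0,0],"fingers":-1},{"linear":[0.025,0.070,0.0005],"twist":[-33,0,0],"fingers":-1},{"linear":[0.035,0.0788,0.0005],"twist":[-39,0,0],"fingers":-1},{"linear":[0.045,0.0788,0.0005],"twist":[-44.7,0,0],"fingers":-1},{"linear":[0.045,0.0788,0.0005],"twist":[-44.7,0,0],"fingers":-1}]' 45
python3 - <<'E'
from h import *
for i in range(3): viewer.get_image('top')
plan((.5768,.0904,.0785),30)
E
```

```text
time: 11.2
position: [0.5758, 0.0902, 0.1684]
tool_rot: [-0.412, 1.534, 0.414]
ft_force: [-1.4, -0.4, 0.2]
grip_width: 0.998
t 11.35 pos [0.5774 0.0887 0.1711] xaxis [ 0.001 -0.    -1.   ] jawyaw 29.69 q7 0.145 F [0.53 0.31 1.76] M [ 0.01  -0.06  -0.029] w 0.998
linear mm [92.56  1.85  0.24]
twist deg [-0.31  0.04  0.03] other way dy 0.30913674724368434
```

```bash
python3 -m creep '[{"linear":[0.015,0.0018,0],"twist":[-0.3,0,0],"fingers":-1},{"linear":[0.035,0.0018,0],"twist":[-0.3,0,0],"fingers":-1},{"linear":[0.055,0.0018,0],"twist":[-0.3,0,0],"fingers":-1},{"linear":[0.070,0.0018,0],"twist":[-0.3,0,0],"fingers":-1},{"linear":[0.080,0.0018,0],"twist":[-0.3,0,0],"fingers":-1},{"linear":[0.085,0.0018,0],"twist":[-0.3,0,0],"fingers":-1},{"linear":[0.085,0.0018,0],"twist":[-0.3,0,0],"fingers":-1}]' 45
python3 - <<'E'
from h import *
for i in range(4): viewer.get_image('top')
plan((.5768,.0904,.0785),30)
E
```

```text
time: 11.93
position: [0.5762, 0.0897, 0.0854]
tool_rot: [-0.412, 1.532, 0.411]
ft_force: [-0.1, -0.1, -0.1]
grip_width: 1.0
t 12.13 pos [0.5773 0.0902 0.087 ] xaxis [ 0.003 -0.    -1.   ] jawyaw 30.11 q7 0.096 F [0.13 0.34 0.09] M [-0.012 -0.105 -0.014] w 0.995
linear mm [ 8.54  0.42 -0.39]
twist deg [0.11 0.14 0.09] other way dy -0.11419087105412018
```

```bash
python3 -m creep '[{"linear":[0.003,0.0004,-0.0004],"twist":[0,0.1,0.1],"fingers":-1},{"linear":[0.006,0.0004,-0.0004],"twist":[0,0.1,0.1],"fingers":-1},{"linear":[0.0085,0.0004,-0.0004],"twist":[0,0.1,0.1],"fingers":-1},{"linear":[0.0085,0.0004,-0.0004],"twist":[0,0.1,0.1],"fingers":-1},{"linear":[0.0085,0.0004,-0.0004],"twist":[0,0.1,0.1],"fingers":-1},{"linear":[0.0085,0.0004,-0.0004],"twist":[0,0.1,0.1],"fingers":-1}]' 45
python3 - <<'E'
from h import *
import cv2
p,d=viewer.get_image('side')
p,d=viewer.get_image('side')
cv2.imwrite('pics/s7.png',cv2.resize(p[130:270,200:380,::-1],None,fx=4,fy=4))
plan((.5768,.0904,.0785),30)
E
```

```text
time: 12.63
position: [0.5759, 0.0902, 0.0773]
tool_rot: [-0.412, 1.533, 0.413]
ft_force: [-0.5, 0.2, -0.1]
grip_width: 1.0
t 12.73 pos [0.576  0.0902 0.0774] xaxis [-0.001  0.    -1.   ] jawyaw 30.13 q7 0.091 F [ 0.18  0.45 -0.62] M [-0.02  -0.082  0.041] w 1.001
linear mm [-1.1  -0.26  0.78]
twist deg [ 0.13 -0.06 -0.06] other way dy -0.13289439247017754
```

View pics/s7.png

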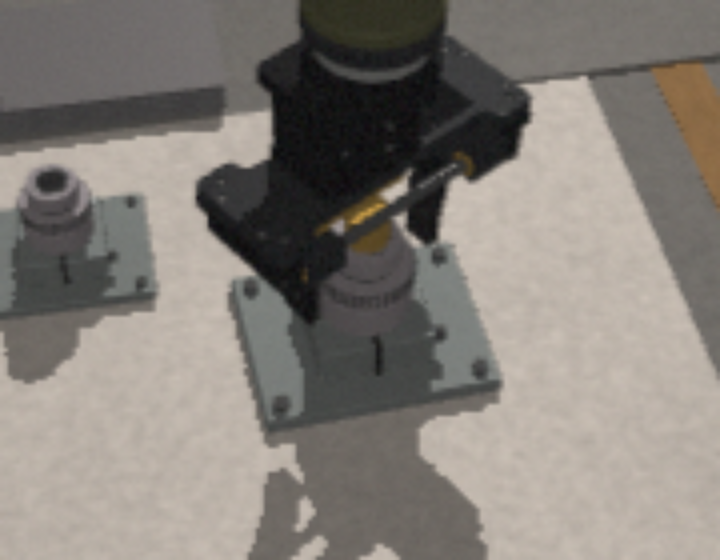

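The fingers straddle the ring, tips at z≈0.066 and level with it. Raise 1 mm, centre and close.

```bash
python3 -m creep '[{"linear":[-0.001,-0.0002,0.0008],"twist":[0,0,0],"fingers":-1},{"linear":[-0.001,-0.0002,0.0008],"twist":[0,0,0],"fingers":-0.8},{"linear":[-0.001,-0.0002,0.0008],"twist":[0,0,0],"fingers":-0.6},{"linear":[-0.001,-0.0002,0.0008],"twist":[0,0,0],"fingers":-0.4},{"linear":[-0.001,-0.0002,0.0008],"twist":[0,0,0],"fingers":0},{"linear":[-0.001,-0.0002,0.0008],"twist":[0,0,0],"fingers":0},{"linear":[-0.001,-0.0002,0.0008],"twist":[0,0,0],"fingers":0},{"linear":[-0.001,-0.0002,0.0008],"twist":[0,0,0],"fingers":0}]' 45
python3 - <<'E'
from h import *
plan((.5768,.0904,.0785),30)
E
```

```text
time: 13.4
position: [0.5773, 0.0908, 0.0784]
tool_rot: [-0.411, 1.531, 0.413]
ft_force: [2.3, 1.9, -2.9]
grip_width: 0.666
t 13.4 pos [0.5773 0.0908 0.0784] xaxis [-0.     0.001 -1.   ] jawyaw 30.13 q7 0.091 F [ 2.29  1.89 -2.88] M [ 0.289 -0.617 -0.199] w 0.666
linear mm [-0.14 -0.09 -0.63]
twist deg [ 0.13  0.02 -0.06] other way dy -0.13187070267730405
```

Ring gripped (opening 58 mm indicated). Turn the first 12° freely (the earliest stop is 20°), watching Mz.

```bash
cat > chk.py <<'E'
import sys
from h import *
n=int(sys.argv[1]);lim=float(sys.argv[2])
m=[];F=[]
for i in range(n):
    viewer.get_image('side');s=readout.get_state();m.append(s['torque'][2]);F.append(s['ft_force'])
M=Ro.from_rotvec(s['tool_rot']).as_matrix()
print('t %.2f yaw %.2f Mz %s mean %.3f F %s pos %s w %.3f'%(s['time'],np.degrees(np.arctan2(M[1,2],M[0,2])),np.round(m,3),np.mean(m),np.mean(F,0).round(1),s['position'].round(4),s['grip_width']))
sys.exit(np.mean(m)>lim)
E
python3 chk.py 4 9
python3 -m creep '[{"linear":[0,0,0],"twist":[1,0,0],"fingers":0},{"linear":[0,0,0],"twist":[2,0,0],"fingers":0},{"linear":[0,0,0],"twist":[3,0,0],"fingers":0},{"linear":[0,0,0],"twist":[4,0,0],"fingers":0}]' 45
python3 chk.py 3 9
python3 -m creep '[{"linear":[0,0,0],"twist":[1.5,0,0],"fingers":0},{"linear":[0,0,0],"twist":[3,0,0],"fingers":0},{"linear":[0,0,0],"twist":[4.5,0,0],"fingers":0},{"linear":[0,0,0],"twist":[6,0,0],"fingers":0}]' 45
python3 chk.py 3 9
```

```text
t 13.60 yaw 30.14 Mz [-0.142 -0.076 -0.098 -0.088] mean -0.101 F [ 3.8  1.9 -2.7] pos [0.5773 0.0908 0.0784] w 0.662
time: 13.93
position: [0.5773, 0.0908, 0.0784]
tool_rot: [-0.356, 1.541, 0.358]
ft_force: [4.6, 2.2, -4.0]
grip_width: 0.661
t 14.08 yaw 26.08 Mz [ 0.107 -0.071 -0.083] mean -0.016 F [ 4.8  2.  -4.2] pos [0.5773 0.0908 0.0784] w 0.670
time: 14.42
position: [0.5773, 0.0908, 0.0784]
tool_rot: [-0.274, 1.553, 0.275]
ft_force: [5.2, 1.4, -4.0]
grip_width: 0.665
t 14.57 yaw 20.05 Mz [-0.03  -0.227 -0.171] mean -0.143 F [ 5.1  2.7 -3.8] pos [0.5773 0.0908 0.0784] w 0.667False
False
False
```

Held readings are ambiguous because drag acts either way, so I'll sample while moving, using single-row calls.

```bash
cat > mz.py <<'E'
import sys
from h import *
s=readout.get_state();M=Ro.from_rotvec(s['tool_rot']).as_matrix()
y=np.degrees(np.arctan2(M[1,2],M[0,2]))
print('t %.2f yaw %.2f Mz %.3f F %s w %.3f tau7 %.3f qd7 %.3f'%(s['time'],y,s['torque'][2],s['ft_force'].round(1),s['grip_width'],s['joint_torque'][6],s['qd'][6]))
open('log.txt','a').write('%f %f %f %f\n'%(s['time'],y,s['torque'][2],s['joint_torque'][6]))
if len(sys.argv)>1:
    L=np.loadtxt('log.txt')[-2:,2].mean()
    sys.exit(L>float(sys.argv[1]))
E
for i in 1; do
python3 -m creep '[{"linear":[0,0,0],"twist":[1,0,0],"fingers":0}]' 45 >/dev/null; python3 mz.py
python3 -m creep '[{"linear":[0,0,0],"twist":[1,0,0],"fingers":0}]' 45 >/dev/null; python3 mz.py
python3 -m creep '[{"linear":[0,0,0],"twist":[1,0,0],"fingers":0}]' 45 >/dev/null; python3 mz.py
python3 -m creep '[{"linear":[0,0,0],"twist":[1,0,0],"fingers":0}]' 45 >/dev/null; python3 mz.py
python3 -m creep '[{"linear":[0,0,0],"twist":[1,0,0],"fingers":0}]' 45 >/dev/null; python3 mz.py
python3 -m creep '[{"linear":[0,0,0],"twist":[1,0,0],"fingers":0}]' 45 >/dev/null; python3 mz.py
done
```

```text
t 14.65 yaw 19.10 Mz 0.163 F [ 4.5  3.  -4.2] w 0.663 tau7 0.108 qd7 -0.209
t 14.73 yaw 18.08 Mz 0.154 F [ 5.6  1.6 -4. ] w 0.663 tau7 0.014 qd7 -0.196
t 14.82 yaw 17.08 Mz 0.238 F [ 3.9  1.5 -3.5] w 0.665 tau7 0.001 qd7 -0.193
t 14.90 yaw 16.08 Mz 0.177 F [ 4.2  2.  -4. ] w 0.663 tau7 0.000 qd7 -0.192
t 14.98 yaw 15.08 Mz 0.228 F [ 4.6  2.5 -3.7] w 0.668 tau7 0.000 qd7 -0.192
t 15.07 yaw 14.08 Mz 0.215 F [ 3.8  1.7 -3.3] w 0.668 tau7 0.000 qd7 -0.193
```

Free running Mz ≈ 0.20. Continue in 1° rows, with a stop whenever the two-sample mean passes 0.28.

```bash
python3 -m creep '[{"linear":[0,0,0],"twist":[1,0,0],"fingers":0}]' 45 >/dev/null && python3 mz.py 0.28 &&
python3 -m creep '[{"linear":[0,0,0],"twist":[1,0,0],"fingers":0}]' 45 >/dev/null && python3 mz.py 0.28 &&
python3 -m creep '[{"linear":[0,0,0],"twist":[1,0,0],"fingers":0}]' 45 >/dev/null && python3 mz.py 0.28 &&
python3 -m creep '[{"linear":[0,0,0],"twist":[1,0,0],"fingers":0}]' 45 >/dev/null && python3 mz.py 0.28 &&
python3 -m creep '[{"linear":[0,0,0],"twist":[1,0,0],"fingers":0}]' 45 >/dev/null && python3 mz.py 0.28 &&
python3 -m creep '[{"linear":[0,0,0],"twist":[1,0,0],"fingers":0}]' 45 >/dev/null && python3 mz.py 0.28 &&
python3 -m creep '[{"linear":[0,0,0],"twist":[1,0,0],"fingers":0}]' 45 >/dev/null && python3 mz.py 0.28 &&
python3 -m creep '[{"linear":[0,0,0],"twist":[1,0,0],"fingers":0}]' 45 >/dev/null && python3 mz.py 0.28 &&
python3 -m creep '[{"linear":[0,0,0],"twist":[1,0,0],"fingers":0}]' 45 >/dev/null && python3 mz.py 0.28 &&
python3 -m creep '[{"linear":[0,0,0],"twist":[1,0,0],"fingers":0}]' 45 >/dev/null && python3 mz.py 0.28
```

```text
t 15.15 yaw 13.08 Mz 0.191 F [ 5.   2.4 -4.4] w 0.668 tau7 0.000 qd7 -0.192False
```

```bash
sed -i 's/sys.exit(L>float(sys.argv\[1\]))/sys.exit(int(L>float(sys.argv[1])))/' mz.py
python3 -m creep '[{"linear":[0,0,0],"twist":[1,0,0],"fingers":0}]' 45 >/dev/null && python3 mz.py 0.28 &&
python3 -m creep '[{"linear":[0,0,0],"twist":[1,0,0],"fingers":0}]' 45 >/dev/null && python3 mz.py 0.28 &&
python3 -m creep '[{"linear":[0,0,0],"twist":[1,0,0],"fingers":0}]' 45 >/dev/null && python3 mz.py 0.28 &&
python3 -m creep '[{"linear":[0,0,0],"twist":[1,0,0],"fingers":0}]' 45 >/dev/null && python3 mz.py 0.28 &&
python3 -m creep '[{"linear":[0,0,0],"twist":[1,0,0],"fingers":0}]' 45 >/dev/null && python3 mz.py 0.28 &&
python3 -m creep '[{"linear":[0,0,0],"twist":[1,0,0],"fingers":0}]' 45 >/dev/null && python3 mz.py 0.28 &&
python3 -m creep '[{"linear":[0,0,0],"twist":[1,0,0],"fingers":0}]' 45 >/dev/null && python3 mz.py 0.28 &&
python3 -m creep '[{"linear":[0,0,0],"twist":[1,0,0],"fingers":0}]' 45 >/dev/null && python3 mz.py 0.28 &&
python3 -m creep '[{"linear":[0,0,0],"twist":[1,0,0],"fingers":0}]' 45 >/dev/null && python3 mz.py 0.28 &&
python3 -m creep '[{"linear":[0,0,0],"twist":[1,0,0],"fingers":0}]' 45 >/dev/null && python3 mz.py 0.28
```

```text
t 15.23 yaw 12.08 Mz 0.155 F [ 4.5  1.5 -3.4] w 0.664 tau7 0.000 qd7 -0.194
t 15.32 yaw 11.08 Mz 0.231 F [ 4.3  0.6 -2.9] w 0.664 tau7 0.000 qd7 -0.195
t 15.40 yaw 10.08 Mz 0.189 F [ 4.4  2.1 -4.1] w 0.667 tau7 0.001 qd7 -0.194
t 15.48 yaw 9.08 Mz 0.213 F [ 4.2  1.8 -2.7] w 0.666 tau7 0.001 qd7 -0.195
t 15.57 yaw 8.08 Mz 0.210 F [ 3.8  2.2 -2.9] w 0.665 tau7 0.001 qd7 -0.195
t 15.65 yaw 7.08 Mz 0.158 F [ 4.4  1.4 -2.6] w 0.664 tau7 0.001 qd7 -0.194
t 15.73 yaw 6.08 Mz 0.215 F [ 4.5  1.8 -3.7] w 0.669 tau7 0.001 qd7 -0.194
t 15.82 yaw 5.08 Mz 0.190 F [ 5.4  1.4 -4.1] w 0.667 tau7 0.001 qd7 -0.194
t 15.90 yaw 4.08 Mz 0.222 F [ 5.6  2.  -3.2] w 0.665 tau7 0.001 qd7 -0.194
t 15.98 yaw 3.08 Mz 0.227 F [ 5.   1.9 -3.8] w 0.665 tau7 0.001 qd7 -0.194
```

```bash
python3 -m creep '[{"linear":[0,0,0],"twist":[1,0,0],"fingers":0}]' 45 >/dev/null && python3 mz.py 0.28 &&
python3 -m creep '[{"linear":[0,0,0],"twist":[1,0,0],"fingers":0}]' 45 >/dev/null && python3 mz.py 0.28 &&
python3 -m creep '[{"linear":[0,0,0],"twist":[1,0,0],"fingers":0}]' 45 >/dev/null && python3 mz.py 0.28 &&
python3 -m creep '[{"linear":[0,0,0],"twist":[1,0,0],"fingers":0}]' 45 >/dev/null && python3 mz.py 0.28 &&
python3 -m creep '[{"linear":[0,0,0],"twist":[1,0,0],"fingers":0}]' 45 >/dev/null && python3 mz.py 0.28 &&
python3 -m creep '[{"linear":[0,0,0],"twist":[1,0,0],"fingers":0}]' 45 >/dev/null && python3 mz.py 0.28 &&
python3 -m creep '[{"linear":[0,0,0],"twist":[1,0,0],"fingers":0}]' 45 >/dev/null && python3 mz.py 0.28 &&
python3 -m creep '[{"linear":[0,0,0],"twist":[1,0,0],"fingers":0}]' 45 >/dev/null && python3 mz.py 0.28 &&
python3 -m creep '[{"linear":[0,0,0],"twist":[1,0,0],"fingers":0}]' 45 >/dev/null && python3 mz.py 0.28 &&
python3 -m creep '[{"linear":[0,0,0],"twist":[1,0,0],"fingers":0}]' 45 >/dev/null && python3 mz.py 0.28 &&
python3 -m creep '[{"linear":[0,0,0],"twist":[1,0,0],"fingers":0}]' 45 >/dev/null && python3 mz.py 0.28 &&
python3 -m creep '[{"linear":[0,0,0],"twist":[1,0,0],"fingers":0}]' 45 >/dev/null && python3 mz.py 0.28 &&
python3 -m creep '[{"linear":[0,0,0],"twist":[1,0,0],"fingers":0}]' 45 >/dev/null && python3 mz.py 0.28 &&
python3 -m creep '[{"linear":[0,0,0],"twist":[1,0,0],"fingers":0}]' 45 >/dev/null && python3 mz.py 0.28 &&
python3 -m creep '[{"linear":[0,0,0],"twist":[1,0,0],"fingers":0}]' 45 >/dev/null && python3 mz.py 0.28 &&
python3 -m creep '[{"linear":[0,0,0],"twist":[1,0,0],"fingers":0}]' 45 >/dev/null && python3 mz.py 0.28 &&
python3 -m creep '[{"linear":[0,0,0],"twist":[1,0,0],"fingers":0}]' 45 >/dev/null && python3 mz.py 0.28 &&
python3 -m creep '[{"linear":[0,0,0],"twist":[1,0,0],"fingers":0}]' 45 >/dev/null && python3 mz.py 0.28
```

```text
t 16.07 yaw 2.08 Mz 0.193 F [ 5.2  2.1 -3.9] w 0.665 tau7 0.001 qd7 -0.193
t 16.15 yaw 1.08 Mz 0.190 F [ 5.1  1.4 -3.1] w 0.663 tau7 0.001 qd7 -0.194
t 16.23 yaw 0.08 Mz 0.192 F [ 4.4  1.9 -3.5] w 0.668 tau7 0.001 qd7 -0.195
t 16.32 yaw -0.92 Mz 0.195 F [ 5.6  1.8 -3.9] w 0.669 tau7 -0.003 qd7 -0.195
t 16.40 yaw -1.92 Mz 0.223 F [ 4.7  2.4 -2.8] w 0.665 tau7 -0.006 qd7 -0.194
t 16.48 yaw -2.92 Mz 0.243 F [ 5.3  0.8 -3.7] w 0.661 tau7 -0.055 qd7 -0.195
t 16.57 yaw -3.91 Mz 0.254 F [ 5.7  2.1 -3.3] w 0.667 tau7 -0.116 qd7 -0.192
t 16.65 yaw -4.90 Mz 0.358 F [ 4.6  1.5 -3.5] w 0.664 tau7 -0.184 qd7 -0.193
```

The stop has been met (onset near yaw −2.5°, Mz rise ≈0.16–0.18). Two small steps to the middle of the window.

```bash
python3 -m creep '[{"linear":[0,0,0],"twist":[0.5,0,0],"fingers":0}]' 45 >/dev/null && python3 mz.py 0.42 &&
python3 -m creep '[{"linear":[0,0,0],"twist":[0.5,0,0],"fingers":0}]' 45 >/dev/null && python3 mz.py 0.42
```

```text
t 16.73 yaw -5.38 Mz 0.442 F [ 4.3  2.1 -4.4] w 0.666 tau7 -0.393 qd7 -0.088
t 16.82 yaw -5.85 Mz 0.472 F [ 5.2  1.3 -2.7] w 0.659 tau7 -0.359 qd7 -0.095
```

Mz ≈ 0.47 against 0.20 free, a rise of ≈0.27 and inside the window. Let go and rise straight up.

```bash
python3 -m creep '[{"linear":[0,0,0],"twist":[0,0,0],"fingers":-0.6},{"linear":[0,0,0],"twist":[0,0,0],"fingers":-1},{"linear":[0,0,0],"twist":[0,0,0],"fingers":-1},{"linear":[0,0,0],"twist":[0,0,0],"fingers":-1},{"linear":[0,0,0],"twist":[0,0,0],"fingers":-1}]'
python3 chk.py 2 9
python3 -m creep '[{"linear":[-0.01,0,0],"twist":[0,0,0],"fingers":-1},{"linear":[-0.03,0,0],"twist":[0,0,0],"fingers":-1},{"linear":[-0.06,0,0],"twist":[0,0,0],"fingers":-1},{"linear":[-0.09,0,0],"twist":[0,0,0],"fingers":-1},{"linear":[-0.12,0,0],"twist":[0,0,0],"fingers":-1},{"linear":[-0.14,-0.03,0],"twist":[0,0,0],"fingers":-1},{"linear":[-0.14,-0.06,0],"twist":[0,0,0],"fingers":-1},{"linear":[-0.14,-0.09,0],"twist":[0,0,0],"fingers":-1}]'
python3 - <<'E'
from h import *
import cv2
for i in range(5): viewer.get_image('top')
c=viewer.camera_params('wrist')
p,d=viewer.get_image('wrist');cv2.imwrite('pics/w8.png',p[:,:,::-1])
q,_=viewer.get_image('side');cv2.imwrite('pics/s8.png',cv2.resize(q[130:270,200:380,::-1],None,fx=4,fy=4))
P,_=cloud(d,c)
for nm,cc,r,z0,z1,R in [('die',(.577,.09),.02,.11,.135,.014),('post',(.577,.09),.04,.092,.106,.022),('ring',(.577,.09),.045,.075,.086,.03)]:
    Q=near(P,cc,r,z0,z1)
    if len(Q)>5: print(nm,len(Q),np.median(Q,axis=0).round(4),circ(Q,R).round(4))
plan()
E
```

```text
time: 17.23
position: [0.5763, 0.0901, 0.0782]
tool_rot: [0.081, 1.572, -0.081]
ft_force: [-0.1, 1.0, -0.4]
grip_width: 0.946
t 17.33 yaw -5.88 Mz [ 0.027 -0.066] mean -0.020 F [ 0.1 -0.3  0.2] pos [0.5765 0.0902 0.0783] w 0.979
time: 18.0
position: [0.5686, 0.0007, 0.2213]
tool_rot: [0.079, 1.566, -0.079]
ft_force: [0.2, -0.6, -0.5]
grip_width: 1.0
die 1236 [0.5771 0.0906 0.1214] [0.5771 0.0904 0.0136]
post 1322 [0.576  0.0903 0.0993] [0.5769 0.0905 0.0216]
ring 1748 [0.5768 0.0913 0.0802] [0.5768 0.0905 0.0305]
t 18.35 pos [0.5677 0.0027 0.2186] xaxis [-0.001  0.001 -1.   ] jawyaw -5.73 q7 -0.247 F [-0.43  0.78  0.2 ] M [ 0.016 -0.089 -0.023] w 1.001False
```

View pics/w8.png

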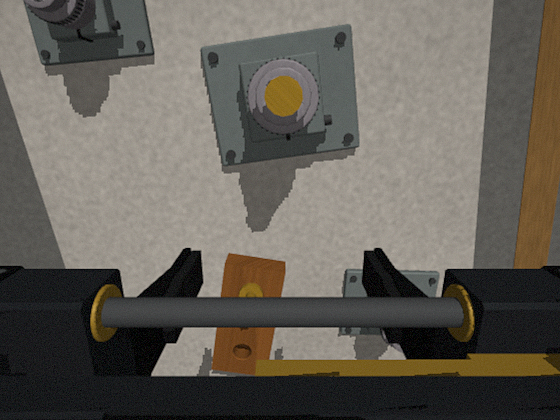

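View pics/s8.png

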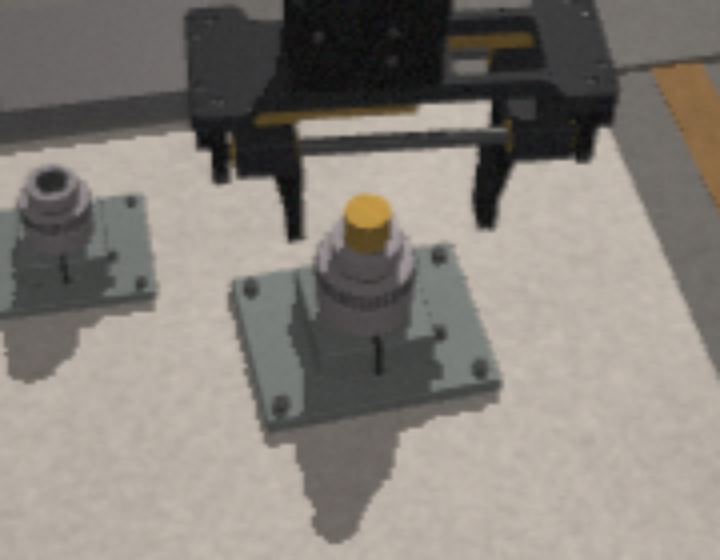

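The die is seated at (283,95) in the wrist view and (368,222) in the side crop. The clamp mark at (378,355) hasn't moved, the punch is still in its rack hole, and the gripper is clear. Handing in.

Run:
```python
from bench import job
print(job.close_job())
```

```text
the job is handed in; nothing more can be done
None
```

The die is in the bore of the large stand and fully home, the ring is turned clockwise to snug, and the job is handed in at about 18.4 s of the 64 s allowed.

- **Die:** seating gave a contact force of about 6 N at the expected height. The die's top measured 22.1–22.2 mm above the post face, both before and after locking, against a 22 mm head.
- **Ring:** I gripped it with the fingertips about 67 mm above the table, inside the ring's 65–79 mm band, and turned it 36°. Turning torque was 0.20 N m when free. It began to rise at about 33° and reached about 0.47 N m, a rise of about 0.27 against the wanted 0.15–0.35. The total stayed well under the 0.7 N m clamp slip. I then opened the fingers and rose clear.
- **After release:** the stand's dark mark looks unmoved in the side view, the rack and punch look undisturbed, and the tool force reads zero.

**Checks that disagreed or fell short:**
- The top and side cameras differed by 4–5 mm in y. I used the wrist camera, which lay between them, and the fit confirmed it.
- Torque readings with the arm held still were ambiguous, so I relied only on readings taken while turning.
- The first degree or two of the torque rise was gentler than the stated stiffness.
- I did not measure the ring's own angle after release.

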